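# Shut the marked air valve under the sliding cover

## Robot

A 6-joint arm with a two-finger parallel gripper is mounted at the origin on the work surface. World frame = base frame: x ahead of the robot, y to its left, z up, the work surface at z = 0. Lengths are in m, angles in rad, forces in N, time in s.
With the tool pointing down it reaches from about 0.225 to 0.725 m from the base axis. Payload 3.1 kg.
Tool frame: the origin (TCP) lies where the fingers leave the gripper's body, on its centre line; the fingertips stand 73 mm ahead of it and the grasp point (between the pads) lies 54 mm ahead of it; z points along the fingers, x is the direction in which the jaws open and shut, and the axes are right-handed (so a half turn about z gives the same grasp; the last joint's range is limited). The gripper opens to 85 mm and grips with 20 to 120 N. Pads are 22 mm wide; open, the fingers measure 114 mm over their backs; the gripper's body (76 mm by 85 mm) begins 54 mm behind the grasp point. The pads swing forward as they close: fully open they stand 13 mm farther back than shut.
Start: joints at [1.076, 0.048, 0.099, 1.622, 0, 1.443], TCP at [0.188, 0.49, 0.304] pointing down, gripper open.
Joint ranges: [-2.91, 2.91], [-0.99, 1.94], [-1.21, 1.42], [-2.12, 2.29], [-1.49, 1.47], [-3.14, 3.14]. Speed limits (rad/s): [2.79, 2.79, 3.14, 3.14, 3.14, 3.14].

## Interface

Orientations are given as [roll, pitch, yaw] about the fixed x, y, z axes, in that order (R = Rz(yaw) Ry(pitch) Rx(roll)).
In Python, from workcell import observe, get_image, camera_info, hand_in, masks_of gives the robot as it stands.
- The arm moves only by the shell command python3 -m jog 'ROWS' [FORCE]. ROWS is JSON, a list of rows, each a list of 7 numbers: the turn, a rotation vector about the world's x, y, z in rad, then the shift along the world's x, y, z in m, then the finger opening in m, from 0 to 0.0854. A call has 1 to 5 rows; each row shifts and turns the commanded pose from where the row before left it; what a row does not reach is not made up. A row lasts 1/10 s, in which the tool goes at most 50 mm and 8.59 degrees, less where a joint would pass 70% of its speed; a pose out of reach is approached as far as the arm can. A call with a gripper value outside its range is refused whole. The fingers move at their own pace and stop on an object; FORCE is the grip in N (left out, the last holds). Time passes only in rows, so rows that do not move let the fingers close. It gives the time, the measured TCP pose, the force and the opening at its end, in the units of the state.
- observe(): the state, without advancing time (a new reading comes with each control period).
- get_image(name): name is "side" or "top" or "wrist"; returns (picture, depth): 400x640x3 uint8, blue, green, red; 400x640 float32, m along the optical axis (not along the pixel's ray), 0 where there is no reading.
- camera_info(name): a dict with "fov_y" (degrees; the focal length in pixels is half the picture's height over the tangent of half this angle, whatever the lens; pixels are square), "cx", "cy" (the principal point, pixels), "world_from_camera" (4x4, takes a point from camera to world coordinates). Camera axes: x right, y down, z forward; pixel columns grow to the right and rows downward; lengths in m; the calibration is good to about 2 mm. A picture is of the moment at which its call begins: read the wrist's pose just before it. camera_info takes no time and is no camera call; for the wrist camera it gives the pose at the moment of the call.
- hand_in(): hands the job in, once; it reports no verdict.
Trained networks look in the newest picture that a camera, given by its name, has taken for a name from the list of things; names that differ only in an ending like _2 or _b are one class to them, and where a whole thing is asked for, a point or a joint stands for the part that bears it (a point fixed in the world has none). Each returns a list of dicts, best first, with "score" (0 to 1); they miss things now and then, are a little off and sometimes report something else, mostly with a low value. They report only what shows in the picture. A call takes as long as a camera call.
- masks_of(camera, name): "mask" (400x640 bool, what is visible of it) and "pixel" ([column, row] in pixels, amid what is visible of it).
The state is a dict: "time_s": time; "qpos": joint angles; "qvel": joint speeds; "joint_efforts": joint torques, N m; "tool_pos": TCP position; "tool_rot": TCP orientation; "contact_force": force on the tool from outside, world axes, zero at the start; "torque": the same for the moment, N m; "opening": finger opening in m.
Only numpy, scipy, OpenCV 4.12 (cv2) and the standard library are available. Lean on these libraries where they do the work, as an engineer would, in place of code of your own. Each camera call takes 0.05 s, during which the arm holds its last target. There are 200 camera calls.

## Task

Push the cover of the bench's valve box fully aside to its stop, then push the marked valve handle, the one that ends in a round disc, fully shut, so that it lies across its pipe against its stop. Only push with the fingers: do not pick anything up, and leave the plain handle and everything lying about where it is.

Things in the scene. Friction and masses are not known exactly. Their poses are not given: they have to be found in the camera images.
- box: grey valve box fixed on the bench. Origin: its underside, below the centre of its open well; z up, yaw varies. Well: 260 mm (box x, -130 to 130) by 150 mm (box y, -75 to 75), floor 10 mm and rim 80 mm above the bench. A solid deck (top 80 mm) adjoins it from y = 75 to 255 mm. Side rails at x = -134 and 134 mm, 12 mm wide, top at 90 mm. Ledge (top 45 mm) at y = -85 to -155 mm.
- cover (a joint): sliding cover of the box (m): 0 = well fully covered, 0.168 = fully aside over the deck, against the stop. It slides along the box's +y axis, cannot be lifted, stays where it is left and takes about 3 N to push. Starts at 0 to 0.02.
- cover_ridge (a point): centre of the top of the ridge on the cover, 107 mm above the bench. The cover is a flat metal plate 252 (box x) by 170 mm (box y), 5 mm thick, its top face 86 mm above the bench; across its middle stands this upright ridge, 90 mm long (along box x), 14 mm thick (along box y), 21 mm high. With the cover at 0 the ridge is right above the box's origin.
- marked_valve: valve carrying the marked handle, in the well at box x = -72 or +33 mm, y = -35 mm; the plain valve takes the other place. The origin lies on the handle's upright turning axis, 10 mm above the bench; axes parallel to the box's. Its pipe runs along box y, topmost 38 mm above the bench; only the stem on the axis rises higher.
- marked_handle (a joint): angle of the marked handle (rad): 0 = along the pipe, pointing to box +y (open), pi/2 = across the pipe, pointing to box +x (shut, at its stop). Grows clockwise seen from above. Starts at 0.1 to 0.5; stays where it is left; about 0.1 N m to turn (2 to 3 N at its end).
- marked_end (a point): centre of the top face of the round disc at the end of the marked handle, 52 mm from the turning axis, 63 mm above the bench (17 mm below the rim). The handle is a level steel bar 14 mm wide and thick (49 to 63 mm above the bench) that ends in a flat disc of 30 mm diameter, as thick; it reaches 67 mm from the axis.
- plain_valve: valve carrying the plain handle, otherwise like marked_valve: origin on the turning axis, 10 mm above the bench.
- plain_handle (a joint): angle of the plain handle (rad), same sense as marked_handle; starts at 0.1 to 0.5 and is to be left there.
- plain_end (a point): point on top of the plain handle, 52 mm from its axis. The plain handle is the same steel bar, 14 mm wide and 67 mm long, with a straight end and no disc.
- hammer: bystander, to be left alone: a hammer lying flat on the bench, about 0.3 m long.
- tin: bystander, to be left alone: a small closed tin, 44 mm diameter, 36 mm tall, standing on the box's low ledge (ledge top 45 mm above the bench, on the box's -y side).
- marker: bystander, to be left alone: a marker pen 137 mm long, 16 mm thick, lying on the bench in front of the box.
- clamp: bystander, to be left alone: a C-clamp about 115 x 75 mm, 16 mm thick, lying flat.
- knife: bystander, to be left alone: a knife blank with a wooden handle, about 250 mm long, lying flat.
- tub: bystander, to be left alone: a clear plastic tub of needle files, 75 x 120 mm, 45 mm tall.
- spring_clamp: bystander, to be left alone: a blue spring clamp, about 130 x 75 mm, 22 mm thick, lying flat.

How it is judged:
On the way, in this order (a step that is already met when the one before it is completed fails the run):
1. the cover is slid fully aside (value of joint cover above 0.156 m), for 0.2 s.
2. the marked handle is pushed shut (value of joint marked_handle above 1.46 rad), for 0.2 s.
At the end, for the whole second after the job is handed in: The cover is within 12 mm of its end stop (joint over 0.156 m), the marked handle within about 6 degrees of its shut stop (over 1.46 rad), the plain handle's end within 12 mm and every bystander within 30 mm of where it began (value of joint cover above 0.156 m and value of joint marked_handle above 1.46 rad and distance of plain_end from where it was at the start of the episode below 0.012 m and distance of each of hammer, tin, marker, clamp, knife, tub, spring_clamp from where it was at the start of the episode below 0.03 m); the robot touches nothing.
It fails at once if the plain handle is moved (end shifted by 12 mm or more) (distance of plain_end from where it was at the start of the episode above 0.012 m).
It fails at once if a bystander is lifted, carried or pushed 30 mm or more from its place (distance of any of hammer, tin, marker, clamp, knife, tub, spring_clamp from where it was at the start of the episode above 0.03 m).
It also fails if it takes over 45 s, if anything falls off the work surface, if the arm or the gripper's body presses on something with over 40 N, if the wrist force passes 120 N, or if a joint passes its speed limit or range.

## Working session

There is one attempt and no reset: what is moved stays moved. The work goes in short steps, Python scripts to look and compute and a shell command to move; the robot and the scene stay as the last step left them, time stands still between calls to the robot, and variables do not carry over. Pictures are saved under pics/ and viewed, about 8 in all and at most 12, crops included, and the job is handed in when it is done.

```bash
ls; mkdir -p pics; cat > h.py <<'E'
import numpy as np, cv2
from workcell import *
def cloud(cam):
    info=camera_info(cam); img,d=get_image(cam)
    f=200/np.tan(np.radians(info["fov_y"])/2)
    v,u=np.mgrid[:400,:640]
    p=np.stack([(u-info["cx"])/f*d,(v-info["cy"])/f*d,d],-1)
    T=np.array(info["world_from_camera"]); P=p@T[:3,:3].T+T[:3,3]; P[d==0]=np.nan
    return img,P
E
python3 - <<'E'
from h import *
print({k:v for k,v in observe().items() if k in("time_s","tool_pos","tool_rot","opening")})
for c in("top","side"):
    img,P=cloud(c); cv2.imwrite(f"pics/{c}0.png",img)
    for n in("cover_ridge","cover","box","tin","marker","hammer","tub","clamp","knife","spring_clamp"):
        r=masks_of(c,n)[:1]
        for m in r:
            q=P[m["mask"]]; print(c,n,round(m["score"],2),m["pixel"],m["mask"].sum(),np.nanmedian(q,0).round(3),np.nanmin(q,0).round(3),np.nanmax(q,0).round(3))
E
```

```text
pics
{'time_s': 0.0, 'tool_pos': array([0.18808573, 0.4896819 , 0.30272157]), 'tool_rot': array([-3.14127609e+00,  2.31693802e-03,  1.20398130e+00]), 'opening': 0.08549455096864694}
top cover_ridge 0.69 [338.8, 197.6] 5012 [ 0.551 -0.097  0.085] [ 0.418 -0.203  0.001] [ 0.688 -0.003  0.115]
top cover 0.81 [343.7, 198.2] 5042 [ 0.553 -0.097  0.085] [ 0.42  -0.202  0.007] [0.693 0.003 0.115]
top box 0.88 [323.5, 198.9] 13141 [ 0.548 -0.044  0.082] [ 0.385 -0.283 -0.009] [0.718 0.183 0.115]
top tin 0.47 [388.5, 206.6] 160 [ 0.526 -0.236  0.079] [ 0.505 -0.255  0.058] [ 0.544 -0.216  0.087]
top marker 0.76 [325.1, 258.7] 269 [ 0.376 -0.049  0.012] [ 0.36  -0.13  -0.008] [0.388 0.004 0.024]
top hammer 0.63 [322.6, 200.2] 13142 [ 0.548 -0.044  0.082] [ 0.385 -0.281 -0.009] [0.722 0.183 0.115]
top tub 0.83 [308.6, 134.7] 1036 [0.752 0.003 0.007] [ 0.696 -0.061 -0.008] [0.796 0.069 0.053]
top clamp 0.77 [405.0, 171.4] 539 [ 0.654 -0.313  0.012] [ 0.59  -0.378 -0.011] [ 0.734 -0.265  0.024]
top knife 0.97 [451.4, 178.7] 888 [ 0.613 -0.434  0.01 ] [ 0.48  -0.471 -0.009] [ 0.727 -0.395  0.028]

[... 336 characters left out ...]
6.8, 239.0] 350 [ 0.516 -0.244  0.074] [ 0.502 -0.261  0.042] [ 0.587 -0.193  0.084]
side marker 0.82 [277.5, 251.8] 268 [ 0.373 -0.066  0.013] [ 0.361 -0.133 -0.003] [0.399 0.01  0.018]
side hammer 0.7 [249.4, 187.5] 404 [0.511 0.255 0.023] [ 0.383  0.132 -0.001] [0.638 0.322 0.093]
side tub 0.74 [363.9, 183.5] 224 [0.78  0.007 0.036] [ 0.684 -0.056 -0.002] [0.846 0.117 0.09 ]
side clamp 0.85 [425.0, 245.2] 651 [ 0.649 -0.323  0.012] [ 0.588 -0.381 -0.003] [ 0.736 -0.258  0.018]
side knife 0.78 [450.6, 284.4] 1102 [ 0.601 -0.439  0.01 ] [ 0.477 -0.474 -0.004] [ 0.743 -0.391  0.02 ]
side spring_clamp 0.76 [381.9, 298.5] 734 [ 0.436 -0.369  0.018] [ 0.376 -0.432 -0.003] [ 0.509 -0.306  0.025]
```

```bash
python3 - <<'E'
from h import *
img,P=cloud("top"); big=cv2.resize(img[90:310,200:480],None,fx=2.8,fy=2.7,interpolation=cv2.INTER_CUBIC); cv2.imwrite("pics/top1.png",big)
for c in("top","side"):
    img,P=cloud(c)
    m=masks_of(c,"cover")[0]["mask"]; mm=cv2.morphologyEx(m.astype(np.uint8),cv2.MORPH_OPEN,np.ones((5,5)))>0
    q=P[mm&(abs(P[...,2]-.086)<.012)]; r=cv2.minAreaRect((q[:,:2]*1000).astype(np.float32)); print(c,"cover",r)
    q=P[mm&(P[...,2]>.098)]; print(len(q),q[:,2].mean(),cv2.minAreaRect((q[:,:2]*1000).astype(np.float32)))
    b=(abs(P[...,2]-.085)<.012)&(P[...,0]>.35)&(P[...,0]<.75)&(P[...,1]>-.3)&(P[...,1]<.25)
    b=cv2.morphologyEx(b.astype(np.uint8),cv2.MORPH_OPEN,np.ones((3,3)))
    n,l,s,ce=cv2.connectedComponentsWithStats(b); k=1+np.argmax(s[1:,4]); print("deck",cv2.minAreaRect((P[l==k][:,:2]*1000).astype(np.float32)))
E
```

```text
top cover ((554.2122192382812, -97.6797103881836), (251.49041748046875, 170.75668334960938), 6.958334445953369)
150 0.10573684708533714 ((554.41748046875, -97.20353698730469), (89.02484130859375, 14.365862846374512), 7.377227783203125)
deck ((545.4561157226562, -23.94134521484375), (281.12493896484375, 350.6981506347656), 7.083593368530273)
side cover ((553.99169921875, -93.88600158691406), (261.1795654296875, 183.4547882080078), 6.9549031257629395)
136 0.1046577936103023 ((551.9986572265625, -98.48825073242188), (89.64079284667969, 15.48842716217041), 8.303077697753906)
deck ((544.1318359375, -23.362655639648438), (285.84588623046875, 356.4913330078125), 7.02655553817749)
```

View pics/top1.png

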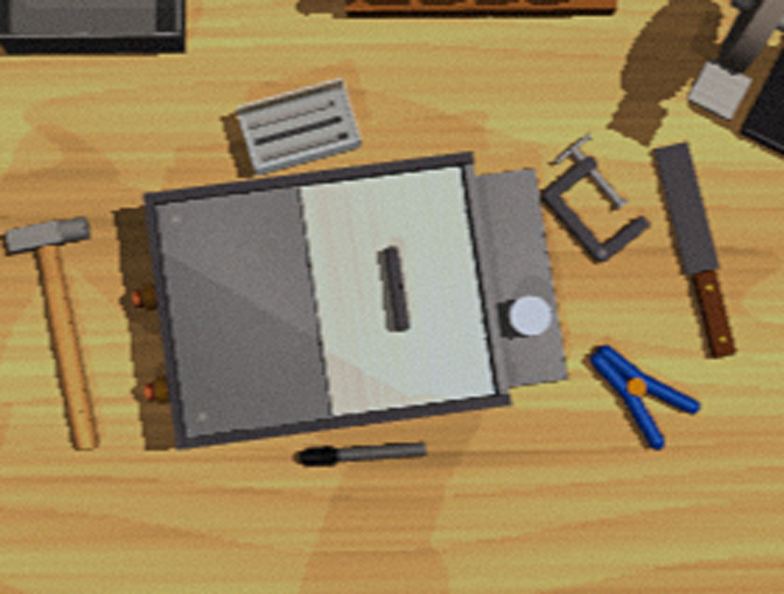

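View pics/side0.png

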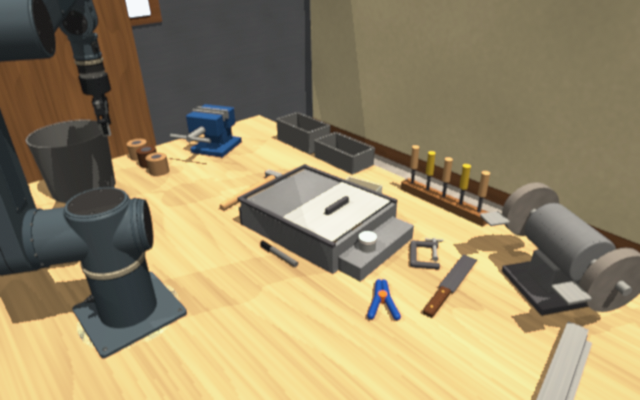

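The top view shows the cover (white) at the right end of the box, with its ridge near crop pixel (395,288). The deck is to the left, and the tin is on the ledge at (530,315). Box yaw is about 7.1° and the ridge is at about (0.554, -0.097). Sizes and heights match the given values. Next I move behind the ridge, up high and with the fingers shut.

```bash
R='[0,0,-0.072,0.0247,-0.0415,0,0]'; 
python3 -m jog '[[0,0,-0.072,0.0247,-0.0415,0,0],[0,0,-0.072,0.0247,-0.0415,0,0],[0,0,-0.072,0.0247,-0.0415,0,0],[0,0,-0.072,0.0247,-0.0415,0,0],[0,0,-0.072,0.0247,-0.0415,0,0]]' 20
python3 -m jog '[[0,0,-0.072,0.0247,-0.0415,0,0],[0,0,-0.072,0.0247,-0.0415,0,0],[0,0,-0.072,0.0247,-0.0415,0,0],[0,0,-0.072,0.0247,-0.0415,0,0],[0,0,-0.072,0.0247,-0.0415,0,0]]'
python3 -m jog '[[0,0,-0.072,0.0247,-0.0415,0,0],[0,0,-0.072,0.0247,-0.0415,0,0],[0,0,-0.072,0.0247,-0.0415,0,0],[0,0,-0.072,0.0247,-0.0415,0,0],[0,0,-0.072,0.0247,-0.0415,0,0]]'
python3 -m jog '[[0,0,0,0,0,0,0],[0,0,0,0,0,0,0]]'
```

```text
time_s: 1.85
tool_pos: [0.3123, 0.281, 0.3041]
tool_rot: [3.141, -0.001, 0.842]
contact_force: [0.6, -0.9, 0.1]
opening: 0.0122
time_s: 2.35
tool_pos: [0.436, 0.0731, 0.3042]
tool_rot: [3.141, -0.001, 0.481]
contact_force: [0.8, -0.1, -0.1]
opening: 0.0003
time_s: 2.85
tool_pos: [0.5595, -0.1344, 0.304]
tool_rot: [-3.142, -0.001, 0.121]
contact_force: [0.4, 0.4, 0.5]
opening: 0.0002
time_s: 3.05
tool_pos: [0.5588, -0.1334, 0.3027]
tool_rot: [-3.14, 0.002, 0.122]
contact_force: [0.0, -0.1, 0.1]
opening: -0.0002
```

```bash

python3 -m jog '[[0,0,0,0,0,-0.04,0],[0,0,0,0,0,-0.04,0],[0,0,0,0,0,-0.04,0],[0,0,0,0,0,0,0],[0,0,0,0,0,0,0]]'
python3 - <<'E'
from h import *
img,P=cloud("wrist"); a=cv2.resize(img,(560,350))
img,P=cloud("side"); b=cv2.resize(img[140:265,240:440],(560,350),interpolation=cv2.INTER_CUBIC)
cv2.imwrite("pics/a1.png",np.vstack([a,b])[:600] if 0 else cv2.resize(np.vstack([a,b]),(480,600)))
E
```

```text
time_s: 3.55
tool_pos: [0.5579, -0.131, 0.1842]
tool_rot: [-3.141, 0.001, 0.126]
contact_force: [0.4, -0.5, 0.4]
opening: 0.0002
```

View pics/a1.png

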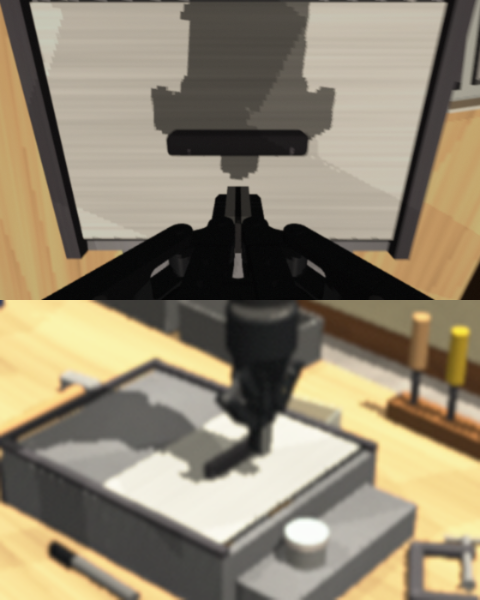

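The wrist view has the shut fingers centred on the ridge (ridge centre column ~237, fingers ~238), with clear space between. Next I lower and push.

```bash

python3 -m jog '[[0,0,0,0,0,-0.012,0],[0,0,0,0,0,0,0],[0,0,0,-0.001,0.008,0,0],[0,0,0,-0.001,0.008,0,0],[0,0,0,-0.001,0.008,0,0]]'
python3 -m jog '[[0,0,0,-0.0012,0.010,0,0],[0,0,0,-0.0012,0.010,0,0],[0,0,0,-0.0012,0.010,0,0],[0,0,0,-0.0012,0.010,0,0],[0,0,0,-0.0012,0.010,0,0]]'
```

```text
time_s: 4.15
tool_pos: [0.556, -0.1085, 0.1724]
tool_rot: [3.139, -0.0, 0.124]
contact_force: [0.0, -2.8, -0.2]
opening: 0.0
time_s: 4.65
tool_pos: [0.5497, -0.0576, 0.1723]
tool_rot: [3.141, -0.0, 0.124]
contact_force: [-0.3, -3.1, 2.8]
opening: 0.0002
```

```bash

python3 -m jog '[[0,0,0,-0.0018,0.015,0,0],[0,0,0,-0.0018,0.015,0,0],[0,0,0,-0.0018,0.015,0,0],[0,0,0,-0.0018,0.015,0,0],[0,0,0,-0.0018,0.015,0,0]]'
python3 -m jog '[[0,0,0,-0.0007,0.006,0,0],[0,0,0,-0.0007,0.006,0,0],[0,0,0,-0.0007,0.006,0,0],[0,0,0,-0.0005,0.004,0,0],[0,0,0,0,0,0,0]]'
```

```text
time_s: 5.15
tool_pos: [0.5405, 0.018, 0.1719]
tool_rot: [-3.141, 0.0, 0.124]
contact_force: [-0.2, -2.5, 2.5]
opening: -0.0003
time_s: 5.65
tool_pos: [0.5382, 0.0369, 0.1718]
tool_rot: [3.136, 0.001, 0.123]
contact_force: [-0.2, -6.8, 1.9]
opening: -0.0001
```

```bash

python3 -m jog '[[0,0,0,-0.0005,0.004,0,0],[0,0,0,-0.0005,0.004,0,0],[0,0,0,0,0,0,0],[0,0,0,0,0,0,0]]'
```

```text
time_s: 6.05
tool_pos: [0.5381, 0.0383, 0.1719]
tool_rot: [3.12, 0.002, 0.118]
contact_force: [1.3, -23.1, -0.1]
opening: -0.0002
```

At the stop: 23 N and no further motion. I back off and lift, then look into the well.

```bash

python3 -m jog '[[0,0,0,0.001,-0.010,0,0],[0,0,0,0.002,-0.015,0.02,0],[0,0,0,0.003,-0.025,0.04,0],[0,0,0,0.005,-0.045,0.045,0],[0,0,0,0.005,-0.045,0.045,0]]'
python3 -m jog '[[0,0,0,0.005,-0.045,0.04,0],[0,0,0,0.002,-0.02,0.03,0],[0,0,0,0,0,0,0],[0,0,0,0,0,0,0]]'
cat > look.py <<'E'
import sys
from h import *
tag=sys.argv[1]
for c in("wrist","top"):
    img,P=cloud(c); cv2.imwrite(f"pics/{c}_{tag}.png",img)
    if c=="wrist": np.save("P.npy",P)
    for n in("cover_ridge","marked_end","plain_end","marked_valve","plain_valve","tin"):
        for m in masks_of(c,n)[:2]:
            q=P[m["mask"]]; print(c,n,round(m["score"],2),np.round(m["pixel"]),m["mask"].sum(),np.nanmedian(q,0).round(4),np.nanmax(q,0)[2].round(3))
E
python3 look.py 2
```

```text
time_s: 6.55
tool_pos: [0.5511, -0.0737, 0.3031]
tool_rot: [-3.138, -0.001, 0.125]
contact_force: [0.6, -0.5, 0.2]
opening: -0.0001
time_s: 6.95
tool_pos: [0.5577, -0.1311, 0.3656]
tool_rot: [-3.14, -0.002, 0.123]
contact_force: [-0.6, 0.9, -0.3]
opening: -0.0001
wrist cover_ridge 0.96 [312.  36.] 18933 [0.5401 0.0016 0.0854] 0.088
wrist marked_end 0.81 [354. 158.] 1101 [ 0.5986 -0.1095  0.0623] 0.068
wrist plain_end 0.62 [256. 158.] 931 [ 0.4904 -0.1286  0.0621] 0.068
wrist plain_valve 0.73 [353. 150.] 1193 [ 0.599  -0.1069  0.0623] 0.068
wrist plain_valve 0.61 [257. 147.] 2055 [ 0.4871 -0.117   0.0347] 0.068
wrist tin 0.82 [278. 244.] 1212 [ 0.5239 -0.2308  0.0798] 0.082
top cover_ridge 0.58 [289. 203.] 4997 [0.5341 0.0532 0.0852] 0.115
top marked_end 0.3 [224. 202.] 882 [0.5464 0.2593 0.0227] 0.037
top marked_valve 0.66 [288. 203.] 4994 [0.5328 0.0532 0.0852] 0.689
top marked_valve 0.5 [337. 186.] 205 [ 0.5892 -0.0869  0.0355] 0.072
```

View pics/wrist_2.png

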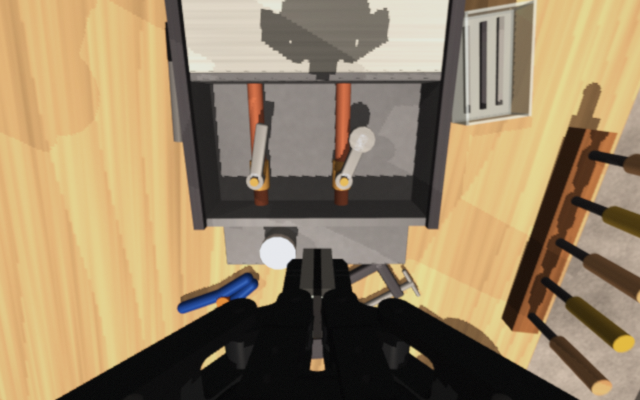

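Wrist view: the marked handle (disc) is on the right at pixel (362,139) with its axis at (343,182). The plain handle is on the left with its axis at (256,182). The cover lies clear above the well. Next I compute the box frame, angles and path.

```bash
python3 - <<'E'
from h import *
P=np.load("P.npy")
a=0.1236; ex=np.array([np.cos(a),np.sin(a)]); ey=np.array([-ex[1],ex[0]])
g=lambda u,v,z: np.nanmedian(P[v-2:v+3,u-2:u+3].reshape(-1,3),0)
disc=g(362,139,0); am=g(343,182,0); ap=g(256,182,0)
print("disc",disc,"am",am,"ap",ap, "sep",ex@(am-ap)[:2],ey@(am-ap)[:2])
O=((am[:2]-33e-3*ex+35e-3*ey)+(ap[:2]+72e-3*ex+35e-3*ey))/2; print("origin",O)
# refine disc by bar-height points
b=lambda p:((p-O)@np.stack([ex,ey],1))*1000
Z=P[...,2]; m=(abs(Z-.063)<.006); B=b(P[...,:2])
for n,s in(("marked",m&(B[...,0]>10)&(B[...,0]<120)),("plain",m&(B[...,0]>-110)&(B[...,0]<-15))):
    s=s&(abs(B[...,1])<60); s=cv2.morphologyEx(s.astype(np.uint8),cv2.MORPH_OPEN,np.ones((3,3)))
    k,l,st,c=cv2.connectedComponentsWithStats(s); j=1+np.argmax(st[1:,4]); q=B[l==j]
    print(n,len(q),q.min(0).round(1),q.max(0).round(1),cv2.minAreaRect(q.astype(np.float32)))
d=b(disc[:2]); print("disc box",d,"tcp box",b(np.array(observe()["tool_pos"])[:2]))
# axes positions: stem tops from network-free check
print("am",b(am[:2]),"ap",b(ap[:2]))
# walls check
r=(Z>.074)&(abs(B[...,1])<60)&(abs(B[...,0])<160); print("inner walls",B[r&(B[...,0]<0)][:,0].max(),B[r&(B[...,0]>0)][:,0].min())
r=(abs(Z-.086)<.006)&(abs(B[...,0])<100)&(B[...,1]>40); print("cover front",np.percentile(B[r][:,1],1))
E
```

```text
disc [ 0.60540258 -0.09281499  0.06269348] am [ 0.59112054 -0.14410442  0.06678759] ap [ 0.49059292 -0.15666914  0.06540212] sep 0.10130976930917063 7.525968731004348e-05
origin [ 0.55589298 -0.11324972]
marked 1077 [ 22.  -44.7] [65.5 27.3] ((41.111419677734375, -8.302486419677734), (75.91682434082031, 28.919734954833984), 64.53678894042969)
plain 864 [-82.8 -44.8] [-55.   30.7] ((-67.34637451171875, -7.193134307861328), (76.2668228149414, 19.716842651367188), 78.56688690185547)
disc box [51.65121402 14.17501966] tcp box [ -0.94229351 -17.87444219]
am [ 31.15488465 -34.96237016] ap [-70.15488465 -35.03762984]
inner walls -0.0005579337422972834 0.005455471114048672
cover front 79.61060942154234
```

```bash

python3 -m jog '[[0,0,0,0.009,0.0334,0,0],[0,0,0,0,0,-0.045,0],[0,0,0,0,0,-0.045,0],[0,0,0,0,0,-0.045,0],[0,0,0,0,0,-0.030,0]]'
cat > plan.py <<'E'
from h import *
a=0.1236; ex=np.array([np.cos(a),np.sin(a)]); ey=np.array([-ex[1],ex[0]]); O=np.array([.5559,-.1132])
p=np.array(observe()["tool_pos"])[:2]; print("tcp box",((p-O)@np.stack([ex,ey],1)*1000).round(1))
for t in list(np.arange(.36,1.6,.12))+[1.571,1.64]:
    u=np.array([np.sin(t),np.cos(t)]); n=np.array([np.cos(t),-np.sin(t)])
    c=np.array([33,-35])+52*u-n*(15+14.5*abs(n[0])+11*abs(n[1]))
    w=O+(c[0]*ex+c[1]*ey)/1000; print(round(t,2),c.round(1),"world",w.round(4),"step",(w-p).round(4)); p=w
E
python3 - <<'E'
from h import *
img,_=get_image("wrist"); cv2.imwrite("pics/w3.png",img)
E
python3 plan.py
```

```text
time_s: 8.15
tool_pos: [0.5647, -0.0972, 0.1967]
tool_rot: [-3.14, 0.004, 0.124]
contact_force: [0.2, -0.8, -0.1]
opening: -0.0002
tcp box [ 8.3 15.7]
0.36 [21.  25.1] world [ 0.5736 -0.0857] step [0.0114 0.0109]
0.48 [27.8 26.3] world [ 0.5802 -0.0836] step [0.0066 0.0021]
0.6 [35.  26.7] world [ 0.5873 -0.0824] step [0.0071 0.0012]
0.72 [42.4 26. ] world [ 0.5947 -0.0822] step [0.0074 0.0002]
0.84 [49.8 24.2] world [ 0.6023 -0.0831] step [ 0.0076 -0.0008]
0.96 [57.1 21.3] world [ 0.6099 -0.085 ] step [ 0.0076 -0.002 ]
1.08 [64.  17.3] world [ 0.6173 -0.0881] step [ 0.0074 -0.0031]
1.2 [70.4 12.3] world [ 0.6243 -0.0923] step [ 0.007  -0.0042]
1.32 [76.1  6.2] world [ 0.6307 -0.0976] step [ 0.0064 -0.0053]
1.44 [80.9 -0.7] world [ 0.6363 -0.1039] step [ 0.0056 -0.0063]
1.56 [84.7 -8.3] world [ 0.641 -0.111] step [ 0.0047 -0.0071]
1.57 [85. -9.] world [ 0.6414 -0.1117] step [ 0.0004 -0.0007]
1.64 [ 86.7 -11.7] world [ 0.6434 -0.1141] step [ 0.0021 -0.0024]
```

View pics/w3.png

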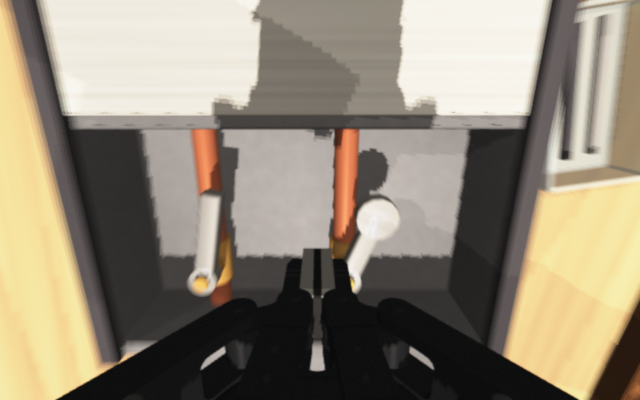

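The wrist view shows the fingers at column ~318, clear of both handles (disc at (377,218), plain handle around (207,240)). I lower to TCP z 0.128 beside the disc and then follow the arc.

```bash

python3 -m jog '[[0,0,0,0,0,-0.030,0],[0,0,0,0,0,-0.025,0],[0,0,0,0,0,-0.014,0],[0,0,0,0,0,0,0]]'
python3 -m jog '[[0,0,0,0.004,0.006,0,0],[0,0,0,0.007,0.004,0,0],[0,0,0,0.007,0.002,0,0],[0,0,0,0.007,0.001,0,0],[0,0,0,0,0,0,0]]'
python3 plan.py
```

```text
time_s: 8.6
tool_pos: [0.5649, -0.0975, 0.1297]
tool_rot: [-3.14, 0.004, 0.124]
contact_force: [0.1, 0.8, 0.3]
opening: 0.0001
time_s: 9.1
tool_pos: [0.5924, -0.0846, 0.1322]
tool_rot: [3.141, -0.001, 0.125]
contact_force: [-0.3, 0.3, 0.7]
opening: -0.0002
tcp box [39.8 23.9]
0.36 [21.  25.1] world [ 0.5736 -0.0857] step [-0.0188 -0.0011]
0.48 [27.8 26.3] world [ 0.5802 -0.0836] step [0.0066 0.0021]
0.6 [35.  26.7] world [ 0.5873 -0.0824] step [0.0071 0.0012]
0.72 [42.4 26. ] world [ 0.5947 -0.0822] step [0.0074 0.0002]
0.84 [49.8 24.2] world [ 0.6023 -0.0831] step [ 0.0076 -0.0008]
0.96 [57.1 21.3] world [ 0.6099 -0.085 ] step [ 0.0076 -0.002 ]
1.08 [64.  17.3] world [ 0.6173 -0.0881] step [ 0.0074 -0.0031]
1.2 [70.4 12.3] world [ 0.6243 -0.0923] step [ 0.007  -0.0042]
1.32 [76.1  6.2] world [ 0.6307 -0.0976] step [ 0.0064 -0.0053]
1.44 [80.9 -0.7] world [ 0.6363 -0.1039] step [ 0.0056 -0.0063]
1.56 [84.7 -8.3] world [ 0.641 -0.111] step [ 0.0047 -0.0071]
1.57 [85. -9.] world [ 0.6414 -0.1117] step [ 0.0004 -0.0007]
1.64 [ 86.7 -11.7] world [ 0.6434 -0.1141] step [ 0.0021 -0.0024]
```

```bash
python3 - <<'E'
from h import *
print(observe()["tool_pos"],observe()["contact_force"])
img,_=get_image("wrist"); cv2.imwrite("pics/w4.png",img)
print(observe()["tool_pos"],observe()["contact_force"])
E
```

```text
[ 0.59241071 -0.08462283  0.13223893] [-0.31627425  0.34369008  0.693855  ]
[ 0.59211149 -0.08458264  0.1319531 ] [-0.07701191  0.29020276  0.7197457 ]
```

View pics/w4.png

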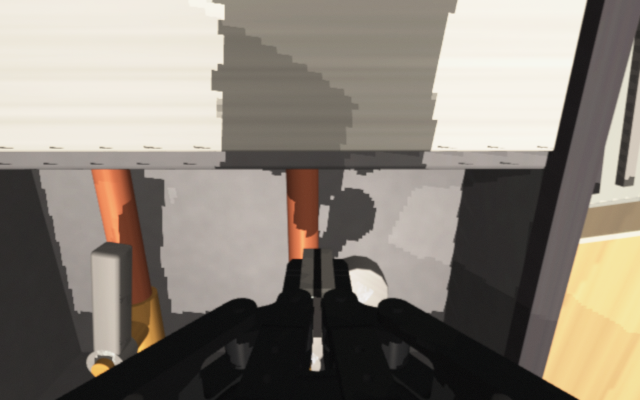

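```bash
cat > disc.py <<'E'
from h import *
a=0.1236; ex=np.array([np.cos(a),np.sin(a)]); ey=np.array([-ex[1],ex[0]]); O=np.array([.5559,-.1132])
b=lambda p:((p-O)@np.stack([ex,ey],-1))*1000
img,P=cloud("wrist"); B=b(P[...,:2]); hsv=cv2.cvtColor(img,cv2.COLOR_BGR2HSV)
m=(abs(P[...,2]-.063)<.005)&(B[...,0]>0)&(B[...,0]<115)&(B[...,1]>-65)&(B[...,1]<60)&(hsv[...,2]>90)
k,l,s,c=cv2.connectedComponentsWithStats(m.astype(np.uint8)); j=1+np.argmax(s[1:,4]); q=B[l==j]
print("disc pts",len(q),q.min(0).round(1),q.max(0).round(1),"pix",c[j].round(),"z",np.median(P[l==j][:,2]).round(4))
h=cv2.convexHull(q.astype(np.float32))[:,0]
from scipy.optimize import least_squares
for t in(0,):
    ang=np.linspace(.3,1.6,131); cost=[]
    for t in ang:
        u=np.array([np.sin(t),np.cos(t)]); c0=np.array([33,-35])+52*u; r=q-np.array([33,-35]); along=r@u; perp=abs(r@np.array([u[1],-u[0]]))
        ins=(np.hypot(*(q-c0).T)<15.5)|((perp<7.5)&(along>-10)&(along<60)); cost.append(ins.mean())
    cost=np.array(cost); print("angles",ang[cost>cost.max()-.01].round(2),cost.max())
E
python3 disc.py; python3 - <<'E'
from h import *
s=observe();print(s["tool_pos"],s["contact_force"])
E
```

```text
disc pts 1124 [55.3  1.6] [75.2 23.1] pix [368. 286.] z 0.0623
angles [0.53 0.54 0.55 0.56 0.57 0.58 0.59 0.6 ] 1.0
[ 0.59188917 -0.08459289  0.13171271] [ 0.9152197  -0.83692343 -0.25979249]
```

The disc is at θ≈0.55, so it is being pushed and the fingertip is narrower than I assumed (half-width ~8 mm). I lower 5 mm for more overlap and replan with that width.

```bash
sed -i 's/14.5\*abs/8*abs/; s/np.arange(.36/np.arange(.6/' plan.py
python3 -m jog '[[0,0,0,0,0,-0.005,0],[0,0,0,0,-0.002,0,0]]'
python3 plan.py
```

```text
time_s: 9.4
tool_pos: [0.5924, -0.0856, 0.1284]
tool_rot: [-3.139, -0.005, 0.125]
contact_force: [-1.1, 6.1, 7.1]
opening: -0.0
tcp box [39.6 22.9]
0.6 [39.4 23.6] world [ 0.5921 -0.0849] step [-0.0003  0.0007]
0.72 [46.  22.7] world [ 0.5988 -0.085 ] step [ 0.0067 -0.0001]
0.84 [52.7 21. ] world [ 0.6056 -0.0859] step [ 0.0068 -0.0009]
0.96 [59.2 18.3] world [ 0.6124 -0.0878] step [ 0.0068 -0.0019]
1.08 [65.4 14.6] world [ 0.619  -0.0906] step [ 0.0066 -0.0028]
1.2 [71.3 10.1] world [ 0.6254 -0.0944] step [ 0.0063 -0.0038]
1.32 [76.5  4.7] world [ 0.6313 -0.0991] step [ 0.0059 -0.0047]
1.44 [81.  -1.5] world [ 0.6365 -0.1047] step [ 0.0053 -0.0056]
1.56 [84.7 -8.4] world [ 0.641 -0.111] step [ 0.0045 -0.0064]
1.57 [85. -9.] world [ 0.6414 -0.1117] step [ 0.0004 -0.0006]
1.64 [ 86.7 -12.1] world [ 0.6434 -0.1145] step [ 0.0021 -0.0029]
```

```bash

python3 -m jog '[[0,0,0,0.0065,0.001,0,0],[0,0,0,0.0068,-0.001,0,0],[0,0,0,0.0068,-0.0018,0,0]]'
python3 disc.py; python3 plan.py | head -1
```

```text
time_s: 9.7
tool_pos: [0.6104, -0.0904, 0.1279]
tool_rot: [3.137, 0.002, 0.122]
contact_force: [-5.3, -3.4, 6.4]
opening: -0.0001
disc pts 544 [73.1 -3.8] [88.  10.1] pix [366. 293.] z 0.0622
angles [0.85 0.86 0.87 0.88 0.89 0.9  0.91 0.92 0.93 0.94 0.95 0.96] 1.0
tcp box [58.1 16. ]
```

```bash

python3 -m jog '[[0,0,0,0.0066,-0.0018,0.001,0],[0,0,0,0.0066,-0.0028,0,0],[0,0,0,0.0063,-0.0038,0,0],[0,0,0,0.0059,-0.0047,0,0]]'
python3 disc.py; python3 plan.py | head -1
```

```text
time_s: 10.15
tool_pos: [0.637, -0.1012, 0.1267]
tool_rot: [-3.14, 0.001, 0.125]
contact_force: [-1.4, 1.3, -0.2]
opening: 0.0
disc pts 67 [ 79.8 -40. ] [ 84.3 -33.8] pix [317. 342.] z 0.0623
angles [1.38 1.39 1.4  1.41 1.42 1.43 1.44 1.45 1.46 1.47 1.48 1.49 1.5  1.51
 1.52 1.53 1.54 1.55 1.56 1.57 1.58 1.59 1.6 ] 1.0
tcp box [82.8  0.7]
```

```bash

python3 -m jog '[[0,0,0,0.0006,-0.005,0,0],[0,0,0,0.0006,-0.005,0,0],[0,0,0,0.0003,-0.003,0,0],[0,0,0,0,0,0,0]]'
python3 plan.py | head -1
```

```text
time_s: 10.6
tool_pos: [0.6391, -0.1122, 0.128]
tool_rot: [-3.135, -0.004, 0.126]
contact_force: [3.1, 9.4, -0.2]
opening: -0.0001
tcp box [82.7 -9.3]
```

```bash

python3 -m jog '[[0,0,0,0.0005,-0.004,0,0],[0,0,0,0.0002,-0.002,0,0],[0,0,0,0,0,0,0],[0,0,0,0,0,0,0]]'
python3 plan.py | head -1
```

```text
time_s: 11.0
tool_pos: [0.6393, -0.1133, 0.1279]
tool_rot: [-3.125, -0.004, 0.129]
contact_force: [1.1, 19.3, 2.8]
opening: 0.0003
tcp box [ 82.7 -10.4]
```

At the stop: 19 N, only 1 mm of motion for 6 mm commanded. I back off +y, lift and verify.

```bash

python3 -m jog '[[0,0,0,-0.001,0.010,0,0],[0,0,0,-0.001,0.008,0,0],[0,0,0,0,0,0.03,0],[0,0,0,0,0,0.045,0],[0,0,0,0,0,0.045,0]]'
python3 -m jog '[[0,0,0,-0.02,-0.02,0.045,0],[0,0,0,-0.03,-0.02,0.045,0],[0,0,0,-0.03,-0.02,0.03,0],[0,0,0,0,0,0,0],[0,0,0,0,0,0,0]]'
python3 disc.py; python3 look.py end
python3 - <<'E'
from h import *
img,P=cloud("top")
q=P[(P[...,2]>.098)&(P[...,2]<.12)&(abs(P[...,0]-.535)<.07)&(abs(P[...,1]-.055)<.06)]
print("ridge",len(q),cv2.minAreaRect((q[:,:2]*1000).astype(np.float32)), "expected", (.5559-.1233*.168, -.1132+.9924*.168))
for n in("marker","tub","clamp","knife","spring_clamp"):
    for m in masks_of("top",n)[:1]: print(n,np.nanmedian(P[m["mask"]],0).round(3))
E
```

```text
time_s: 11.5
tool_pos: [0.6359, -0.1037, 0.248]
tool_rot: [3.14, 0.003, 0.123]
contact_force: [0.4, 0.2, 0.7]
opening: 0.0003
time_s: 12.0
tool_pos: [0.5619, -0.1604, 0.3609]
tool_rot: [3.138, -0.003, 0.122]
contact_force: [0.2, -0.6, -0.8]
opening: -0.0001
disc pts 1097 [ 22.2 -49.5] [ 98.1 -20.3] pix [372. 155.] z 0.0624
angles [1.55 1.56 1.57 1.58 1.59] 0.9580674567000912
wrist cover_ridge 0.55 [313.  18.] 10679 [ 0.5415 -0.0154  0.0853] 0.088
wrist marked_end 0.62 [374. 161.] 1265 [ 0.6275 -0.14    0.0623] 0.069
wrist plain_end 0.61 [252. 134.] 1064 [ 0.4905 -0.1283  0.0621] 0.068
wrist marked_valve 0.56 [346. 147.] 3009 [ 0.5907 -0.1309  0.0347] 0.069
wrist plain_valve 0.58 [255. 125.] 2319 [ 0.4875 -0.1193  0.0349] 0.068
wrist tin 0.77 [275. 225.] 1296 [ 0.5246 -0.2332  0.08  ] 0.082
top cover_ridge 0.65 [288. 204.] 5016 [0.5353 0.053  0.0852] 0.115
top marked_end 0.44 [358. 175.] 133 [ 0.6222 -0.1397  0.0617] 0.071
top marked_valve 0.82 [349. 186.] 303 [ 0.5921 -0.1263  0.0372] 0.071
top marked_valve 0.21 [423. 179.] 101 [ 0.6195 -0.3565  0.0128] 0.022
top plain_valve 0.5 [335. 224.] 89 [ 0.4777 -0.0698  0.0316] 0.077
ridge 149 ((535.370849609375, 53.205902099609375), (89.62993621826172, 13.9767484664917), 7.19484281539917) expected (0.5351855999999999, 0.05352319999999999)
marker [ 0.376 -0.017  0.011]
tub [0.751 0.005 0.007]
clamp [ 0.624 -0.14   0.063]
knife [ 0.617 -0.432  0.01 ]
spring_clamp [ 0.441 -0.362  0.017]
```

View pics/wrist_end.png

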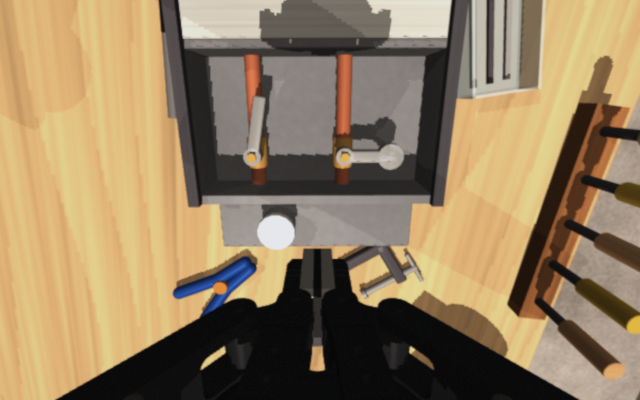

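The disc handle lies across its pipe (axis (344,157), disc (390,157)), and the plain handle hasn't moved. The ridge is where a fully open cover would put it. The arm is clear, so I hand in.

```bash
python3 -c "
from workcell import *
print(hand_in())"
```

```text
the job is handed in; nothing more can be done
None
```

I pushed the cover to its stop and then pushed the marked handle shut against its stop. The job was handed in at about 12.5 s with the arm clear of everything; no verdict was reported.

**What the last checks showed:**
- **Cover:** the ridge measured (0.5354, 0.0532), within 0.5 mm of where it should be at full travel (0.168 m).
- **Marked handle:** about 1.57 rad from the depth picture. At the stop it pushed back with 19 N and hardly moved.
- **Plain handle:** its end moved 0.3 mm between readings, which is measurement noise.
- **Bystanders, measured:** the tin, tub, knife and spring clamp were within a few mm of their earlier positions.

**Checks that disagreed or were missing:**
- **Marker:** its last position read 32 mm off along y, measured from one network mask. I took this for a partly hidden marker, because the arm never came near it, but I did not check further.
- **C-clamp:** the network mistook the valve for it in the last top view. The wrist picture shows it lying beside the ledge as before.
- **Hammer:** I did not measure it again. The arm only passed high over that area.

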